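# File the returned component tubes label up

### The job

Pull the drawer fully open, then file every component tube that lies on the mat in it: the long tubes in the pockets of the rear yellow row, the short ones in the pockets of the front blue row. Each must lie with its white label facing up so that it can be read from above; a tube is turned label up by rolling it on the mat. When all are in, push the drawer fully shut, and leave the parts box and the reel where they are.

Things in the scene. Friction and masses are not known exactly. Their poses are not given: they have to be found in the camera images.
- tubeA: component tube, closed rigid cylinder 150 mm long, 32 mm across, about 90 g, pale blue with black end caps; loose. Origin at its centre, x along its axis, z out through the middle line of its white paper label (nearly full length, 80 degrees of the girth): z up = label up. Starts lying on the mat, label to the side or down. May be absent (None from the start)
- tubeB: component tube, closed rigid cylinder 150 mm long, 32 mm across, about 90 g, pale blue with black end caps; loose. Origin at its centre, x along its axis, z out through the middle line of its white paper label (nearly full length, 80 degrees of the girth): z up = label up. Starts lying on the mat, label to the side or down. May be absent (None from the start)
- tubeC: component tube, closed rigid cylinder 95 mm long, 32 mm across, about 60 g, pale blue with black end caps; loose. Origin at its centre, x along its axis, z out through the middle line of its white paper label (nearly full length, 80 degrees of the girth): z up = label up. Starts lying on the mat, label to the side or down. May be absent (None from the start)
- tubeD: component tube, closed rigid cylinder 95 mm long, 32 mm across, about 60 g, pale blue with black end caps; loose. Origin at its centre, x along its axis, z out through the middle line of its white paper label (nearly full length, 80 degrees of the girth): z up = label up. Starts lying on the mat, label to the side or down. May be absent (None from the start)
- tubeE: component tube, closed rigid cylinder 95 mm long, 32 mm across, about 60 g, pale blue with black end caps; loose. Origin at its centre, x along its axis, z out through the middle line of its white paper label (nearly full length, 80 degrees of the girth): z up = label up. Starts lying on the mat, label to the side or down. May be absent (None from the start)
- mat: dark green soft antistatic mat, fixed, 340 mm (its x) by 420 mm (its y), 4 mm thick, with an edge 8 mm wide raised to 11 mm all round; origin at the centre of its underside, on the worktop. A tube pressed on top with the fingertips (5 to 20 N) and stroked crosswise rolls on it: its top goes with the fingertips, its centre half as far. Let go, it lies still
- unit_front (a point): middle of the front lower edge of a low white unit, fixed on the worktop: 280 mm deep (this frame's x, pointing away from the robot), 372 mm wide (its y), 95 mm high, a meter on top to 140 mm. Its one drawer slides out along -x; in it a front row of three short pockets (blue) and a rear row of two long pockets (yellow), along y. Sliding the drawer can turn a filed tube by up to 0.2 rad
- unit_drawer0 (a joint): how far the drawer is out, m: 0 shut, 0.198 fully open (stop). About 1 N of friction, stays where left. Inside 330 mm wide, floor 22 mm above the worktop, side walls up to 73 mm, front up to 84 mm. Pockets: 107 mm long in the short row, 163 mm in the long row, between walls 13 mm high and 35 mm apart (45 outside) that are cut away over the middle 50 mm for the fingers; 12 mm fins part them
- unit_drawer0_handle (a point): middle of the drawer's handle: level bar 11 mm thick, 120 mm long, 35 mm in front of the drawer's front, 57 mm above the worktop, free all round, can be pinched from above. x points into the unit, y along the bar, z up. In this frame filed tubes have their centres at z -19 mm: short row x 106, y -111.5, 0 or 111.5; long row x 181, y -83.5 or 83.5 mm
- partsbox: bystander: flat parts box, 104 x 134 x 32 mm, origin at the centre of its underside
- reel: bystander: solder reel standing on end, 64 mm across, 52 mm high, origin at the centre of its underside
Mind the look-alikes: they are no part of the job. What is shaped like the tubeE but brown is not meant.

How it is judged:
On the way, in this order (a step that is already met when the one before it is completed fails the run):
1. the drawer is pulled open (value of joint unit_drawer0 above 0.18 m), for 0.2 s.
2. every tube lies in a pocket of the row for its length, label up (x of tubeA in the frame of unit_drawer0_handle between 0.173 and 0.189 m and z of tubeA in the frame of unit_drawer0_handle between -0.024 and -0.014 m and (y of tubeA in the frame of unit_drawer0_handle between -0.0975 and -0.0695 m or y of tubeA in the frame of unit_drawer0_handle between 0.0695 and 0.0975 m) and angle between the x axis of each of tubeA, tubeB, tubeC, tubeD, tubeE and the y axis of unit_drawer0_handle, either way round below 0.12 rad and angle between each of tubeA, tubeB, tubeC, tubeD, tubeE's own z axis and vertical below 0.5 rad and x of tubeB in the frame of unit_drawer0_handle between 0.173 and 0.189 m and z of tubeB in the frame of unit_drawer0_handle between -0.024 and -0.014 m and (y of tubeB in the frame of unit_drawer0_handle between -0.0975 and -0.0695 m or y of tubeB in the frame of unit_drawer0_handle between 0.0695 and 0.0975 m) and x of tubeC in the frame of unit_drawer0_handle between 0.098 and 0.114 m and z of tubeC in the frame of unit_drawer0_handle between -0.024 and -0.014 m and (y of tubeC in the frame of unit_drawer0_handle between -0.1255 and -0.0975 m or y of tubeC in the frame of unit_drawer0_handle between -0.014 and 0.014 m or y of tubeC in the frame of unit_drawer0_handle between 0.0975 and 0.1255 m) and x of tubeD in the frame of unit_drawer0_handle between 0.098 and 0.114 m and z of tubeD in the frame of unit_drawer0_handle between -0.024 and -0.014 m and (y of tubeD in the frame of unit_drawer0_handle between -0.1255 and -0.0975 m or y of tubeD in the frame of unit_drawer0_handle between -0.014 and 0.014 m or y of tubeD in the frame of unit_drawer0_handle between 0.0975 and 0.1255 m) and x of tubeE in the frame of unit_drawer0_handle between 0.098 and 0.114 m and z of tubeE in the frame of unit_drawer0_handle between -0.024 and -0.014 m and (y of tubeE in the frame of unit_drawer0_handle between -0.1255 and -0.0975 m or y of tubeE in the frame of unit_drawer0_handle between -0.014 and 0.014 m or y of tubeE in the frame of unit_drawer0_handle between 0.0975 and 0.1255 m) and linear speed of each of tubeA, tubeB, tubeC, tubeD, tubeE below 0.02 m/s), for 0.3 s.
At the end, for the whole second after the job is handed in: Every tube present lies at rest on the drawer floor in a pocket of its row (long tubes rear row, short tubes front row), centre within 8 mm across and 14 mm along of the pocket's middle, label within 0.5 rad (29 degrees) of straight up, and the drawer is shut to within 10 mm (all of step 2 and value of joint unit_drawer0 below 0.01 m); the robot touches nothing.
It fails at once if the parts box is disturbed (moved more than 25 mm) (distance of partsbox from where it was at the start of the episode above 0.025 m).
It fails at once if the reel is disturbed (moved more than 25 mm) (distance of reel from where it was at the start of the episode above 0.025 m).
Of tubeA, tubeB, tubeC, tubeD, tubeE only 4 to 5 are there at a start; the rules pass over those that are not, and their reading is None.
At some moment in a run one of tubeA, tubeB, tubeC, tubeD, tubeE may be knocked a few centimetres aside while the robot is not near it.
It also fails if it takes over 210 s, if anything falls off the work surface, if the arm or the gripper's body presses on something with over 40 N, if the wrist force passes 120 N, or if a joint passes its speed limit or range.

### The arm

A 6-joint arm with a two-finger parallel gripper is mounted at the origin on the work surface. World frame = base frame: x ahead of the robot, y to its left, z up, the work surface at z = 0. Lengths are in m, angles in rad, forces in N, time in s.
With the tool pointing down it reaches from about 0.325 to 1 m from the base axis. Payload 5.1 kg.
Tool frame: the origin (TCP) lies at the very end of the fingers, on their centre line; the grasp point (between the pads) lies 19 mm behind it (env.pinch_z is the distance from the TCP to the grasp point, in m); z points along the fingers, y is the line along which they close (so a half turn about z gives the same grasp; the last joint's range is limited). The gripper opens to 85 mm and grips with 20 to 120 N. Pads are 22 mm wide; open, the fingers measure 114 mm over their backs; the gripper's body (76 mm by 85 mm) begins 54 mm behind the grasp point. The pads swing forward as they close: fully open they stand 13 mm farther back than shut.
Start: joints at [-1.364, 0.124, 1.65, -0, 1.367, -0.083], TCP at [0.186, -0.623, 0.231] pointing down, gripper open.
Joint ranges: [-2.61, 2.61], [-1.02, 2.33], [0.03, 2.71], [-1.35, 4.49], [0.32, 2.68], [-2.91, 2.91]. Speed limits (rad/s): [2.57, 2.57, 3.14, 3.14, 3.14, 3.14].

### API

Orientations are given as a 3x3 rotation matrix whose columns are the frame's x, y, z axes.
In Python, from bench import env gives the robot as it stands. Calls block until the motion is done:
- env.move_pose(position, orientation): joint-space move of the TCP to a pose.
- env.servo_line(position, rot=None, feed=0.15, stop_force=None): straight line of the TCP; rot=None keeps the orientation; feed is the mean speed in m/s. With stop_force (N) it stops when the force on the tool has changed by that much, and returns True; else False.
- env.move_j(angles): joint-space move.
- env.set_gripper(opening, grasp_force=None): opening from 0.0 (shut) to 1.0 (fully open); grasp_force is the grip in N (None keeps the last); returns when the fingers have stopped.
- env.wait(seconds).
- env.solve_ik(position, orientation): joint angles nearest the present ones, or None.
- env.observe(): the state.
- env.get_image(name): name is "scene" or "top" or "wrist"; returns a dict with "img" (420x560x3 uint8, red, green, blue), "K" (3x3 intrinsics, pixels), "k1" (the pictures are not rectified: a ray, as slopes to the right and down, at radius r is drawn at 1 + k1 r^2 times it, then the intrinsics apply), "cam_to_world" (4x4, takes a point from camera to world coordinates). Camera axes: x right, y up, looking along -z (the intrinsics and any distortion apply to the point x, -y, -z); pixel columns grow to the right and rows downward; lengths in m; the calibration is good to about 2 mm. A picture is of the moment at which its call begins. There is no depth.
A pose or a line that the arm cannot do raises env.MotionError and nothing moves.
- env.hand_in(): hands the job in; it is judged then, once.
Trained networks look in a picture, given as the dict that the camera call returned (one of the last four; its "shot" number tells which), for a name from the list of things; names that differ only in an ending like _2 or _b are one class to them, and where a whole thing is asked for, a point or a joint stands for the part that bears it (a point fixed in the world has none). Each returns a list of dicts, best first, with "confidence" (0 to 1); they miss things now and then, are a little off and sometimes report something else, mostly with a low value. They report only what shows in the picture. A call takes as long as a camera call. They do not tell look-alikes from the thing itself.
- env.boxes_of(target, picture): "location" ([x, y, z] in m, in world coordinates, good to about 4 mm: the middle of the surface that is visible of it).
- env.outline_of(target, picture): "pixels" (420x560 bool, what is visible of it).
- env.spot_point(target, picture): "location" ([x, y, z] in m, in world coordinates, good to about 4 mm: a listed point, or the origin of a listed thing).
The state is a dict: "t": time; "joint_positions": joint angles; "joint_vel": joint speeds; "joint_efforts": joint torques, N m; "eef_pos": TCP position; "orientation": TCP orientation; "force": force on the tool from outside, world axes, zero at the start; "torque": the same for the moment, N m; "opening": opening from 0.0 (shut) to 1.0 (fully open); "gripper_force": force on a finger pad.
Only numpy, scipy, OpenCV 4.12 (cv2) and the standard library are available. Lean on these libraries where they do the work, as an engineer would, in place of code of your own. Each camera call takes 0.05 s, during which the arm holds its last target. There are 200 camera calls.

## Working session

There is one attempt and no reset: what is moved stays moved. The work goes in short steps, each a Python script; the robot and the scene stay as the last script left them, time stands still between calls to the robot, and variables do not carry over. Pictures are saved under pics/ and viewed, at most 14 in all, crops included, and the job is handed in when it is done.

```bash
ls; mkdir -p pics
cat > h.py <<'E'
import numpy as np, cv2
from bench import env
def save(n,p,crop=None,s=1):
    im=p["img"]
    if crop: im=im[crop[1]:crop[3],crop[0]:crop[2]]
    cv2.imwrite("pics/"+n,cv2.resize(im[:,:,::-1],None,fx=s,fy=s,interpolation=cv2.INTER_CUBIC))
def ray(p,u,v):
    K=p["K"];xd=np.array([(u-K[0,2])/K[0,0],(v-K[1,2])/K[1,1]]);x=xd.copy()
    for _ in range(20): x=xd/(1+p["k1"]*(x@x))
    T=np.array(p["cam_to_world"]);d=T[:3,:3]@np.array([x[0],-x[1],-1]);return T[:3,3],d/np.linalg.norm(d)
def at_z(p,u,v,z):
    o,d=ray(p,u,v);return o+d*(z-o[2])/d[2]
def proj(p,X):
    T=np.array(p["cam_to_world"]);c=T[:3,:3].T@(np.array(X)-T[:3,3]);x=np.array([c[0],-c[1]])/-c[2]
    x=x*(1+p["k1"]*(x@x));K=p["K"];return np.array([K[0,0]*x[0]+K[0,2],K[1,1]*x[1]+K[1,2]])
E
python3 - <<'E'
from h import *
np.set_printoptions(precision=3,suppress=True)
o=env.observe();print(o["t"],o["orientation"],o["force"],env.pinch_z)
for n in("scene","top"):
    p=env.get_image(n);save(n+"0.png",p,s=1.4)
    print(n,p["K"][0,0],p["k1"],p["cam_to_world"][:3])
    for t in("tubeA","tubeC","mat","unit_front","unit_drawer0_handle","partsbox","reel"):
        print(t,[(d["location"].round(3) if hasattr(d["location"],'round') else d["location"],round(d["confidence"],2)) for d in env.spot_point(t,p)])
E
```

```text
pics
0.0 [[ 0.958  0.286 -0.   ]
 [ 0.286 -0.958  0.002]
 [ 0.    -0.002 -1.   ]] [ 0.788  0.439 -0.67 ] 0.0187
scene 451.74818665939773 -0.1479607154656351 [[-0.145 -0.712  0.687  1.411]
 [ 0.989 -0.094  0.112  0.209]
 [-0.015  0.696  0.718  1.033]]
tubeA [([0.5658, -0.2671, 0.0044], 0.72)]
tubeC [([0.6858, -0.1642, 0.0162], 0.86)]
mat [([0.5655, -0.2656, 0.0023], 0.61)]
unit_front []
unit_drawer0_handle [([0.6328, 0.185, 0.0544], 0.76)]
partsbox [([0.6264, 0.506, -0.0002], 0.93)]
reel [([0.4878, 0.4648, -0.0027], 0.84), ([0.6325, 0.1837, 0.0542], 0.46)]
top 394.7064637002961 -0.08825114576888106 [[-0.003  0.989 -0.147  0.362]
 [-1.    -0.001  0.012  0.075]
 [ 0.012  0.147  0.989  1.003]]
tubeA []
tubeC [([0.69, -0.1627, 0.021], 0.72)]
mat [([0.5607, -0.2676, 0.0008], 0.76)]
unit_front [([0.6671, 0.1911, -0.0027], 0.85)]
unit_drawer0_handle [([0.6343, 0.1833, 0.0573], 0.57)]
partsbox [([0.6239, 0.5032, 0.001], 0.57)]
reel [([0.4861, 0.4676, 0.0043], 0.96)]
```

View pics/top0.png

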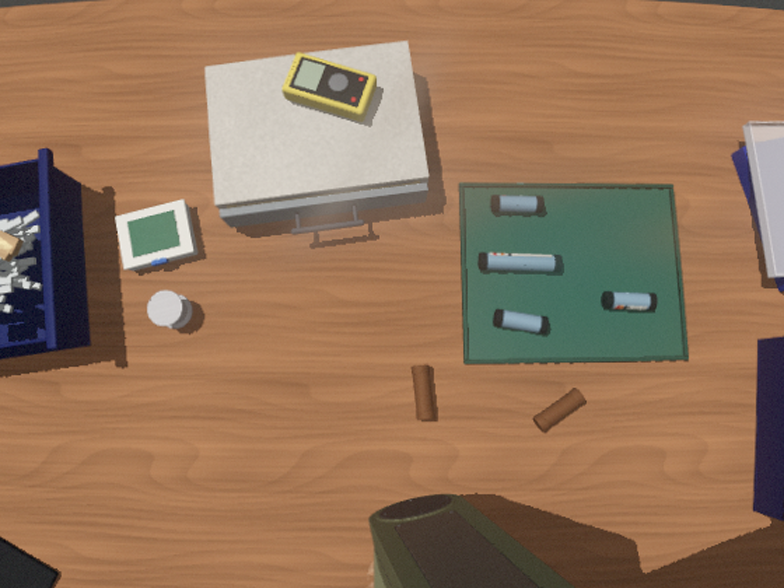

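View pics/scene0.png

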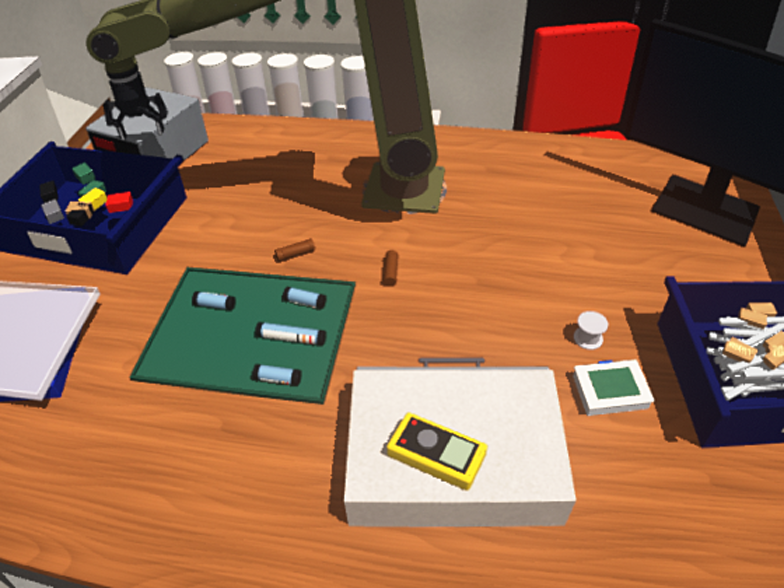

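Run:
```python
from h import *
np.set_printoptions(precision=4,suppress=True)
p=env.get_image("top")
f=lambda u,v,z:at_z(p,u/1.4,v/1.4,z)
L=f(217,205,.095);R=f(428,180,.095);print(L,R,np.linalg.norm(L-R),np.arctan2(-(L-R)[0],(L-R)[1]))
for c in((424,393),(560,410),(518,205),(519,263),(521,322),(629,301)): print(c,f(*c,.02))
for c in ((460,185),(672,185),(688,362),(466,363)): print("mat",f(*c,.01))
yaw=.115
def R_(y): return np.array([[np.sin(y),np.cos(y),0],[-np.cos(y),np.sin(y),0],[0,0,-1.]])  # tool y along (cos,sin): 
print(env.solve_ik([.634,.184,.25],R_(yaw)),env.solve_ik([.634,.184,.25],R_(yaw)@np.diag([-1,-1,1])))
for M in (R_(yaw),R_(yaw)@np.diag([-1,-1,1])):
    j=env.solve_ik([.60,.18,.25],M)
    if j is not None and abs(j[5])<2: env.move_pose([.60,.18,.25],M);break
p=env.get_image("wrist");save("w1.png",p,s=1.4);print(p["cam_to_world"],p["K"],p["k1"])
print(env.spot_point("unit_drawer0_handle",p),env.spot_point("unit_front",p),env.observe()["t"],env.observe()["orientation"])
```

```text
[0.6574 0.3697 0.095 ] [0.7011 0.0069 0.095 ] 0.36545327540004763 0.11987211135648349
(424, 393) [0.3374 0.013  0.02  ]
(560, 410) [ 0.3054 -0.2283  0.02  ]
(518, 205) [ 0.6812 -0.1661  0.02  ]
(519, 263) [ 0.5709 -0.1635  0.02  ]
(521, 322) [ 0.4625 -0.1632  0.02  ]
(629, 301) [ 0.5003 -0.3661  0.02  ]
mat [ 0.7231 -0.0598  0.01  ]
mat [ 0.7287 -0.4746  0.01  ]
mat [ 0.3876 -0.4776  0.01  ]
mat [ 0.39   -0.0635  0.01  ]Traceback (most recent call last):
  File "<stdin>", line 10, in <module>
  File "scipy/spatial/transform/_rotation.pyx", line 1143, in scipy.spatial.transform._rotation.Rotation.from_matrix
ValueError: Non-positive determinant (left-handed or null coordinate frame) in rotation matrix 0: [[ 0.1147  0.9934  0.    ]
 [-0.9934  0.1147  0.    ]
 [ 0.      0.     -1.    ]].
```

```bash
cat >> h.py <<'E'
def Rt(yaw):
    "tool down, closing line (tool y) along yaw; half turn chosen for the smaller last-joint angle"
    s,c=np.sin(yaw),np.cos(yaw);return np.array([[-s,c,0],[c,s,0],[0,0,-1.]])
def R(pos,yaw):
    c=[]
    for M in (Rt(yaw),Rt(yaw+np.pi)):
        j=env.solve_ik(pos,M)
        if j is not None: c.append((abs(j[5]),M))
    return min(c,key=lambda a:a[0])[1]
def go(pos,yaw): env.move_pose(list(pos),R(pos,yaw))
E
python3 - <<'E'
from h import *
np.set_printoptions(precision=4,suppress=True)
go([.57,.175,.27],.12)
p=env.get_image("wrist");save("w1.png",p,s=1.4);print(p["cam_to_world"],p["K"],p["k1"])
print(env.spot_point("unit_drawer0_handle",p),env.spot_point("unit_front",p));o=env.observe();print(o["t"],o["orientation"],o["joint_positions"])
E
```

```text
[[ 0.9929 -0.1126 -0.0382  0.5599]
 [ 0.1189  0.9389  0.323   0.2576]
 [-0.0005 -0.3252  0.9456  0.4116]
 [ 0.      0.      0.      1.    ]] [[308.9432   0.     283.1497]
 [  0.     308.9432 209.1217]
 [  0.       0.       1.    ]] -0.07207577889732833
[{'location': [0.6306, 0.1833, 0.0592], 'confidence': 0.84}] [{'location': [0.6718, 0.1925, -0.0012], 'confidence': 0.83}]
4.1083 [[-0.1189  0.9929 -0.0001]
 [ 0.9929  0.1189 -0.0001]
 [-0.0001 -0.0001 -1.    ]] [ 0.207  -0.0149  1.73   -0.0001  1.4266  0.0878]
```

View pics/w1.png

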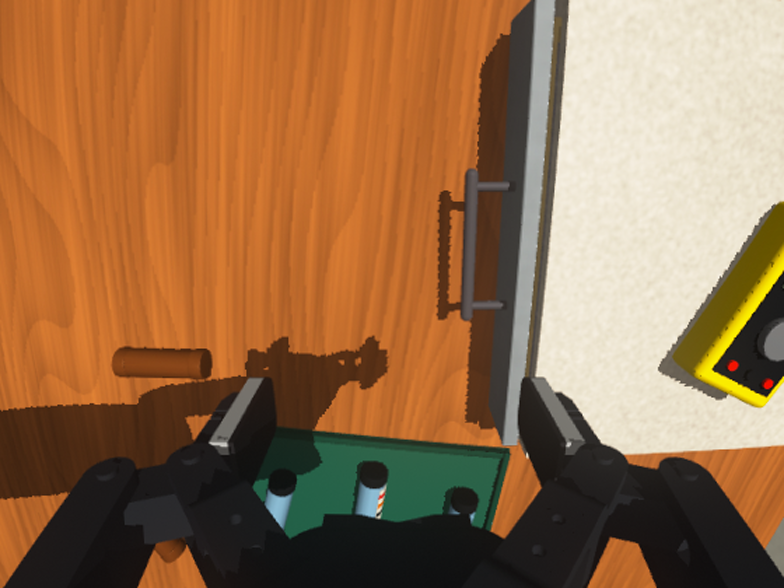

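Run:
```python
from h import *
np.set_printoptions(precision=4,suppress=True)
p=env.get_image("wrist")
a=at_z(p,470.5/1.4,170/1.4,.058);b=at_z(p,467.5/1.4,320/1.4,.058);print(a,b,np.linalg.norm(a-b),np.arctan2(-(a-b)[0],(a-b)[1]))
a=at_z(p,568/1.4,0,.095);b=at_z(p,531/1.4,400/1.4,.095);print(np.arctan2(-(a-b)[0],(a-b)[1]))
# second wrist view from lower/other side for handle
go([.634,.184,.20],.12)
q=env.get_image("wrist");d=env.spot_point("unit_drawer0_handle",q);print(d)
save("w2.png",q,s=1)
```

```text
[0.6202 0.2463 0.058 ] [0.6397 0.1192 0.058 ] 0.12857470663147197 0.15185362153431975
0.12989019500785423
[{'location': [0.63, 0.1846, 0.0561], 'confidence': 0.59}]
```

View pics/w2.png

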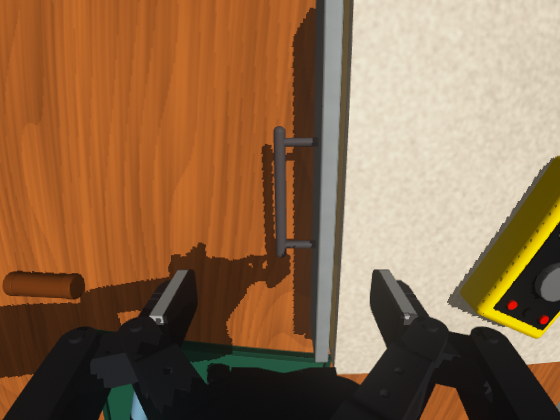

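Run:
```python
from h import *
np.set_printoptions(precision=4,suppress=True)
q=env.get_image("wrist")
def ang(a,b): return np.arctan2(-(a-b)[0],(a-b)[1])
a=at_z(q,280,127,.058);b=at_z(q,281,256,.058);print(a,b,(a+b)/2,np.linalg.norm(a-b),ang(a,b))
a=at_z(q,342,0,.084);b=at_z(q,329,360,.084);print("front top",ang(a,b))
h=np.array([.6315,.184]);yaw=.13
env.set_gripper(.28)
go([*h,.12],yaw);
print(env.servo_line([*h,.041],feed=.08,stop_force=12))
env.set_gripper(0,grasp_force=40)
o=env.observe();print(o["opening"],o["gripper_force"],o["force"])
d=np.array([np.cos(yaw),np.sin(yaw)])
e=h-d*.21
print(env.servo_line([*e,.041],feed=.08,stop_force=30))
o=env.observe();print(o["eef_pos"],o["force"],o["t"],np.hypot(*(o["eef_pos"][:2]-h)))
```

```text
[0.6237 0.2472 0.058 ] [0.6399 0.1189 0.058 ] [0.6318 0.183  0.058 ] 0.12936490818196586 0.12502702369037802
front top 0.13895938268875502
False
0.10619238267536832 38.946293592453 [-0.3349 -0.1306  2.5382]
True
[0.4385 0.1586 0.0417] [ 3.4517  0.246  -1.0659] 9.4333 0.19468723375262986
```

Run:
```python
from h import *
np.set_printoptions(precision=4,suppress=True)
yaw=.13
env.set_gripper(.28)
o=env.observe();P=o["eef_pos"];env.servo_line([P[0],P[1],.13],feed=.15)
c=P[:2]+.13*np.array([np.cos(yaw),np.sin(yaw)])
go([*c,.30],yaw)
q=env.get_image("wrist");save("w3.png",q,s=1.4);print(env.spot_point("unit_drawer0_handle",q),P)
q=env.get_image("top");print(env.spot_point("unit_drawer0_handle",q))
go([.56,-.24,.30],np.pi/2-.02+0)
p=env.get_image("wrist");save("w4.png",p,s=1.4)
for t in("tubeA","tubeC"):print(t,[(np.round(d["location"],3),round(d["confidence"],2)) for d in env.spot_point(t,p)])
print(env.observe()["t"])
```

```text
[{'location': [0.4416, 0.1586, 0.0584], 'confidence': 0.87}] [0.4387 0.1586 0.042 ]
[]
tubeA [(array([ 0.573, -0.162,  0.021]), 0.84)]
tubeC [(array([ 0.684, -0.163,  0.021]), 0.88)]
13.2083
```

View pics/w3.png

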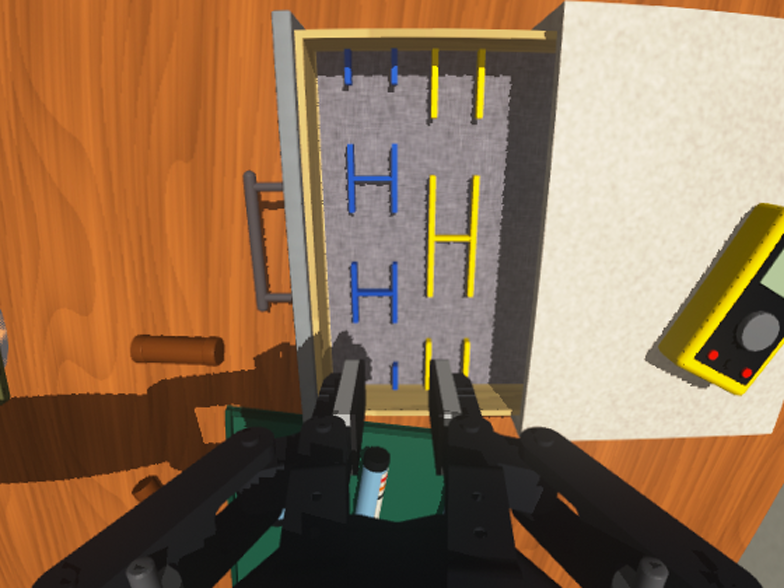

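View pics/w4.png

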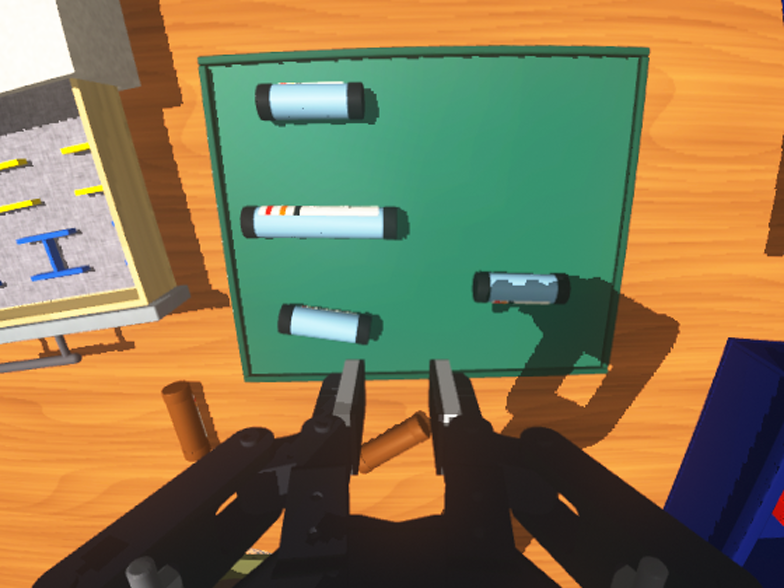

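```bash
cat >> h.py <<'E'
ZC=.020; RAD=.016
def outline_pose(p,name):
    "centre and axis angle of a tube from its outline (own back-projection at the height of its axis)"
    out=[]
    for d in env.outline_of(name,p):
        v,u=np.nonzero(d["pixels"])
        if len(u)<80: continue
        pts=np.array([at_z(p,a,b,ZC)[:2] for a,b in zip(u,v)])
        c,(w,h),_=cv2.minAreaRect(pts.astype(np.float32)*1000)
        C=np.cov(pts.T);ev,V=np.linalg.eigh(C);a=V[:,1];a=a*np.sign(a[1])
        out.append((d["confidence"],np.array(c)/1000,a,sorted((w,h)),len(u)))
    return out
def label(pics,c,a,L,zc=ZC):
    "angle of the label from up, positive towards n (n = horizontal normal with n.x>0), by fit over pictures"
    n=np.array([a[1],-a[0]]);n=n if n[0]>0 else -n
    ph=np.radians(np.arange(-130,131,3));s=np.linspace(-.36,.36,25)*L
    W=[];PH=[];
    for p in pics:
        hsv=cv2.cvtColor(p["img"],cv2.COLOR_RGB2HSV);cam=np.array(p["cam_to_world"])[:3,3]
        for f in ph:
            nn=np.array([*(n*np.sin(f)),np.cos(f)]);b=np.array([*c,zc])+RAD*nn
            if nn@(cam-b)/np.linalg.norm(cam-b)<.25: continue
            vals=[]
            for t in s:
                u,v=np.round(proj(p,b+np.array([*(a*t),0]))).astype(int)
                if 0<=u<560 and 0<=v<420: vals.append(hsv[v,u])
            if len(vals)>10:
                vals=np.array(vals,int);blue=(vals[:,0]>85)&(vals[:,0]<125)&(vals[:,1]>45)
                W.append(1-blue.mean());PH.append(f)
    W=np.array(W);PH=np.array(PH);best=[]
    for f in np.radians(np.arange(-180,180,3)):
        d=np.abs((PH-f+np.pi)%(2*np.pi)-np.pi);pred=(d<np.radians(40)).astype(float)
        best.append((np.abs(W-pred).mean(),f))
    best.sort();return best[0][1],best[0][0],[round(np.degrees(b[1])) for b in best[:6]],n
E
python3 - <<'E'
from h import *
np.set_printoptions(precision=4,suppress=True)
p=env.get_image("wrist")
T=np.eye(4);o=env.observe();T[:3,:3]=o["orientation"];T[:3,3]=o["eef_pos"];C=np.linalg.inv(T)@p["cam_to_world"]
np.save("C.npy",C);print(C)
yaw=.13;pos=np.array([.4387,.1586])+.13*np.array([np.cos(yaw),np.sin(yaw)]);T3=np.eye(4);T3[:3,:3]=R([*pos,.3],yaw);T3[:3,3]=[*pos,.3]
q=dict(p,cam_to_world=T3@C)
b1=at_z(q,372/1.4,179/1.4,.035);b2=at_z(q,375/1.4,292/1.4,.035);y=at_z(q,452/1.4,239/1.4,.035)
print(b1,b2,y,(b1+b2)/2,np.linalg.norm(b1-b2),np.arctan2(*(-(b1-b2)[[0]],(b1-b2)[[1]])))
print("row dist",y-(b1+b2)/2, np.hypot(*(y-(b1+b2)/2)[:2]), "handle est", (b1+b2)[:2]/2-.106*np.array([np.cos(yaw),np.sin(yaw)]))
t=env.get_image("top");s=env.get_image("scene")
for nm,L in zip(("tubeA","tubeB","tubeC","tubeD","tubeE"),(.15,.15,.095,.095,.095)):
    for k,pp in(("w",p),("t",t)):
        for r in outline_pose(pp,nm):
            cf,c,a,wh,npx=r
            l=label([pp],c,a,L)
            print(nm,k,round(cf,2),c,a,np.round(wh),npx,"lab",round(np.degrees(l[0])),round(l[1],2),l[2])
print(env.observe()["t"])
E
```

```text
[[ 0.0004  0.9457  0.325   0.0833]
 [ 1.     -0.0002 -0.0005 -0.0002]
 [-0.0004  0.325  -0.9457 -0.1417]
 [ 0.      0.      0.      1.    ]]
[0.5384 0.2259 0.035 ] [0.5537 0.1175 0.035 ] [0.6205 0.1803 0.035 ] [0.5461 0.1717 0.035 ] 0.10941398125381295 [0.1403]
row dist [0.0745 0.0086 0.    ] 0.07495367218249394 handle est [0.441 0.158]
tubeA w 0.78 [ 0.574  -0.1627] [0.0339 0.9994] [ 36. 156.] 2676 lab 42 0.1 [42, 39, 45, 36, 48, 33]
tubeA t 0.94 [ 0.5732 -0.1661] [0.0208 0.9998] [ 31. 154.] 717 lab 66 0.09 [66, 63, 69, 60, 72, 57]
tubeB t 0.42 [ 0.5573 -0.2267] [-0.8822  0.4708] [339. 343.] 12651 lab -24 0.36 [-24, -21, -18, -27, -15, -12]
tubeB t 0.3 [0.4877 0.4733] [0.2732 0.9619] [62. 86.] 678 lab -36 0.47 [-36, -33, -30, -27, -24, -21]
tubeC w 0.84 [ 0.6847 -0.1619] [0.0106 0.9999] [ 33. 100.] 2046 lab 99 0.24 [99, 96, 102, 93, -180, -177]
tubeC t 0.86 [ 0.6839 -0.1651] [0.0164 0.9999] [33. 98.] 434 lab 15 0.47 [15, 12, 9, -54, 6, -51]
tubeC t 0.29 [0.5694 0.1832] [-0.145   0.9894] [278. 392.] 13411 lab 21 0.42 [21, 18, 24, 15, 12, 27]
tubeD w 0.75 [ 0.5011 -0.3672] [0.0504 0.9987] [ 34. 102.] 1495 lab -69 0.06 [-69, -66, -72, -75, -63, -78]
tubeD t 0.62 [ 0.5024 -0.335 ] [-0.0985  0.9951] [27. 40.] 147 lab -42 0.39 [-42, -45, -39, -48, -51, -36]
tubeE w 0.9 [ 0.3089 -0.2265] [-0.6166  0.7873] [ 36. 107.] 993 lab -3 0.46 [-3, 0, 3, 6, 9, 12]
tubeE w 0.72 [ 0.4654 -0.1605] [0.1606 0.987 ] [37. 99.] 1403 lab 132 0.15 [132, -87, -84, 129, -180, -177]
tubeE w 0.72 [0.3416 0.0127] [0.9982 0.0595] [ 39. 111.] 1136 lab 0 0.46 [0, 3, 6, 9, 12, 15]
tubeE t 0.87 [0.3401 0.0156] [0.9942 0.1075] [31. 94.] 454 lab -39 0.48 [-39, -36, -33, -30, -27, -24]
tubeE t 0.86 [ 0.4641 -0.1608] [0.1697 0.9855] [32. 98.] 452 lab -111 0.06 [-111, -108, -114, -105, -117, -102]
tubeE t 0.66 [ 0.3062 -0.2247] [-0.666  0.746] [32. 95.] 370 lab -21 0.47 [-21, -18, -15, -12, -9, -6]
13.8583
```

```bash
cat >> h.py <<'E'
def stroke(c,n,dphi,F=9):
    "roll by dphi (towards n); returns the new centre"
    yaw=np.arctan2(n[1],n[0]);s=np.array(c)-n*RAD*dphi/2;e=s+n*2*RAD*dphi
    go([*s,.060],yaw);hit=env.servo_line([*s,.028],feed=.02,stop_force=F)
    z=env.observe()["eef_pos"][2];f0=env.observe()["force"][2]
    env.servo_line([*e,z],feed=.04);f1=env.observe()["force"]
    env.servo_line([*e,.07],feed=.15);print("stroke",hit,round(z,4),round(f0,1),np.round(f1,1))
    return np.array(c)+n*RAD*dphi
def roll(c,n,phi):
    env.set_gripper(0) if env.observe()["opening"]>.05 else None
    k=int(np.ceil(abs(phi)/.85))
    for _ in range(k): c=stroke(c,n,phi/k)
    return c
def look(c,n,L,name,show=None):
    "close view from above; fresh centre, axis, label angle"
    yaw=np.arctan2(n[1],n[0]);pos=np.array([*c,.16]);M=R(pos,yaw);pos=pos-.045*M[:,0];env.move_pose(list(pos),R(pos,yaw))
    env.wait(.1);p=env.get_image("wrist")
    if show: save(show,p)
    r=[r for r in outline_pose(p,name) if np.hypot(*(r[1]-c))<.05]
    r.sort(key=lambda r:np.hypot(*(r[1]-c)))
    if not r: print("not seen");return c,n,None
    _,c2,a,wh,_=r[0];l=label([p],c2,a,L)
    print(name,c2.round(4),a.round(3),np.round(wh),"label",round(np.degrees(l[0])),round(l[1],2),l[2],"t",round(env.observe()["t"],1))
    return c2,l[3],l[0]
E
python3 - <<'E'
from h import *
n=np.array([.9999,-.0106]);c=np.array([.6847,-.1635])
c,n,l=look(c,n,.095,"tubeC")
c=roll(c,n,-1.6)
print(c);look(c,n,.095,"tubeC","c1.png")
E
```

```text
tubeC [ 0.6846 -0.1661] [0.018 1.   ] [ 32. 100.] label 99 0.08 [99, 102, 96, 105, 93, 108] t 15.4
stroke True 0.036 4.3 [-0.4  0.7  4.4]
stroke True 0.0359 4.5 [-0.5  0.7  5.4]
[ 0.65901065 -0.16558697]
tubeC [ 0.659  -0.1654] [0.02 1.  ] [ 33. 100.] label 33 0.09 [33, 30, 36, 39, 42, 27] t 21.8
```

View pics/c1.png

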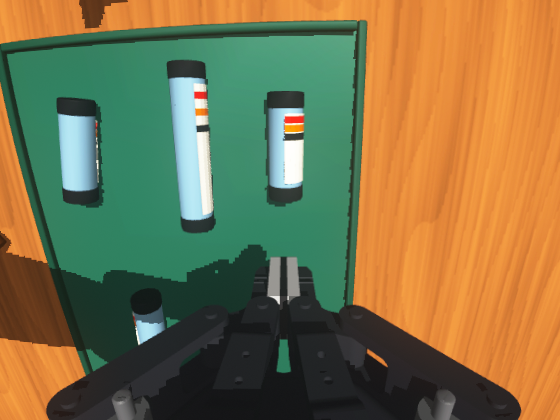

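```bash
cat >> h.py <<'E'
H=np.array([.441,.1585]);YAW=.13
def pocket(x,y): return H+x*np.array([np.cos(YAW),np.sin(YAW)])+y*np.array([-np.sin(YAW),np.cos(YAW)])
def upright(c,n,L,name,show=None):
    for i in range(5):
        c,n,l=look(c,n,L,name,show if i==0 else None)
        if l is None: return c,n,False
        if abs(l)<.14: return c,n,True
        c=roll(c,n,-np.clip(l,-1.7,1.7))
    return c,n,False
def pick_place(c,n,x,y):
    yaw=np.arctan2(n[1],n[0]);env.set_gripper(.6)
    go([*c,.09],yaw);hit=env.servo_line([*c,.008],feed=.1,stop_force=12);z=env.observe()["eef_pos"][2]
    env.set_gripper(0,grasp_force=30);o=env.observe();print("grip",hit,round(z,4),round(o["opening"],3),round(o["gripper_force"],1))
    if o["opening"]<.3: print("MISSED");return False
    env.servo_line([*c,.17],feed=.2)
    q=pocket(x,y);go([*q,.17],YAW);env.servo_line([*q,.09],feed=.15);hit=env.servo_line([*q,z+.019],feed=.06,stop_force=8)
    o=env.observe();print("placed",hit,round(o["eef_pos"][2],4),round(o["opening"],3));env.set_gripper(.56)
    env.servo_line([*q,.15],feed=.15);return True
def check(show,names):
    q=pocket(.13,-.01);M=R([*q,.30],YAW);env.move_pose([*q,.30],M);env.wait(.1);p=env.get_image("wrist");save(show,p,s=1.4)
    global ZC;ZC=.038;g=np.array([[np.cos(YAW),np.sin(YAW)],[-np.sin(YAW),np.cos(YAW)]])
    for nm,L in names:
        for r in outline_pose(p,nm):
            h=g@(r[1]-H)
            if .07<h[0]<.22 and abs(h[1])<.16:
                l=label([p],r[1],r[2],L,.038);print(nm,"handle frame",h.round(4),"ang",round(np.arctan2(*(g@r[2])),3),"label",round(np.degrees(l[0])),round(l[1],2))
    ZC=.020;print("t",env.observe()["t"])
E
python3 - <<'E'
from h import *
c,n,ok=upright(np.array([.659,-.1654]),np.array([.9998,-.02]),.095,"tubeC")
if ok and pick_place(c,n,.106,-.1115): check("k1.png",[("tubeC",.095)])
E
```

```text
tubeC [ 0.659  -0.1644] [0.013 1.   ] [32. 99.] label 33 0.09 [33, 36, 30, 39, 42, 45] t 22.2
stroke True 0.036 4.2 [-0.4  0.5  4.3]
tubeC [ 0.649 -0.165] [0.013 1.   ] [32. 99.] label 3 0.21 [3, 0, 6, 9, -3, 12] t 25.5
grip False 0.0087 0.365 29.9
placed False 0.0279 0.363
t 33.7833
```

View pics/k1.png

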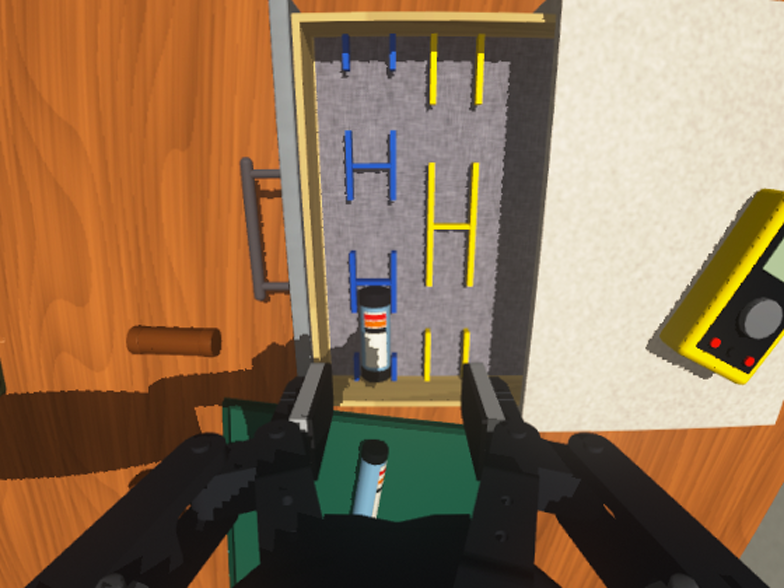

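```bash
sed -i 's/env.set_gripper(.6)$/env.set_gripper(.54)/' h.py
python3 - <<'E'
from h import *
c,n,ok=upright(np.array([.574,-.1635]),np.array([.9995,-.03]),.15,"tubeA")
if ok and pick_place(c,n,.181,-.0835):
    c,n,ok=upright(np.array([.5011,-.3672]),np.array([.9987,-.0504]),.095,"tubeD")
    if ok and pick_place(c,n,.106,0): check("k2.png",[("tubeA",.15),("tubeC",.095),("tubeD",.095)])
E
```

```text
tubeA [ 0.5741 -0.1665] [0.024 1.   ] [ 32. 157.] label 66 0.01 [66, 63, 69, 60, 72, 57] t 35.5
stroke True 0.0359 5.2 [-0.   1.6  4.8]
stroke True 0.0359 5.2 [0.1 1.5 3.7]
tubeA [ 0.5547 -0.1657] [0.027 1.   ] [ 32. 156.] label 9 0.14 [9, 12, 6, 15, 3, 18] t 41.6
stroke True 0.0359 5.5 [-0.3 -0.6  2.6]
tubeA [ 0.5544 -0.166 ] [0.023 1.   ] [ 31. 157.] label 3 0.15 [3, 0, 6, 9, -3, 12] t 44.6
grip False 0.0088 0.363 29.9
placed False 0.0281 0.362
tubeD [ 0.5015 -0.3677] [0.037 0.999] [32. 99.] label -78 0.06 [-78, -81, -75, -84, -72, -87] t 54.0
stroke True 0.0359 5.0 [0.7 0.1 4.3]
stroke True 0.0359 5.1 [0.1 1.4 3.6]
tubeD [ 0.5236 -0.3686] [0.032 0.999] [32. 99.] label -12 0.22 [-12, -15, -18, -21, -9, -24] t 60.4
stroke True 0.0359 4.6 [0.4 0.  2.8]
tubeD [ 0.528  -0.3685] [0.033 0.999] [ 33. 100.] label 6 0.19 [6, 3, 9, 0, 12, -3] t 63.5
grip False 0.0088 0.365 29.9
placed False 0.0282 0.36
tubeA handle frame [ 0.1815 -0.0831] ang 0.001 label 0 0.21
tubeA handle frame [ 0.106  -0.1101] ang 0.0 label -3 0.31
tubeC handle frame [0.1046 0.0013] ang 0.007 label 0 0.21
tubeC handle frame [ 0.1059 -0.1102] ang -0.003 label 0 0.24
tubeD handle frame [0.1051 0.0006] ang -0.002 label 0 0.22
t 72.65
```

```bash
ls pics
```

```text
c1.png
k1.png
k2.png
scene0.png
top0.png
w1.png
w2.png
w3.png
w4.png
```

Three filed and square in their pockets. Now tube E.

Run:
```python
from h import *
c,n,ok=upright(np.array([.4654,-.1605]),np.array([.987,-.1606]),.095,"tubeE","e0.png")
if ok and pick_place(c,n,.106,.1115): check("k3.png",[("tubeA",.15),("tubeC",.095),("tubeD",.095),("tubeE",.095)])
t=env.get_image("top");print([(r[1],r[3]) for r in outline_pose(t,"tubeE")],[(r[1],r[3]) for r in outline_pose(t,"tubeA")])
```

```text
tubeE [ 0.4901 -0.1257] [0.157 0.988] [32. 99.] label -108 0.08 [-108, 102, -111, 105, -114, -105] t 74.4
stroke True 0.0359 3.6 [0.  1.9 4.6]
stroke True 0.0359 3.8 [0.4 1.6 3.9]
tubeE [ 0.516  -0.1318] [0.153 0.988] [32. 99.] label -45 0.1 [-45, -48, -42, -51, -39, -54] t 81.1
stroke True 0.0359 4.1 [0.3 0.7 3.6]
tubeE [ 0.5281 -0.1338] [0.145 0.989] [31. 99.] label -6 0.22 [-6, -3, -9, 0, -12, 3] t 84.6
grip False 0.0088 0.362 29.8
placed False 0.0282 0.363
tubeA handle frame [ 0.1813 -0.0834] ang -0.001 label 0 0.22
tubeA handle frame [ 0.1226 -0.0011] ang 0.054 label 33 0.4
tubeC handle frame [ 0.1067 -0.1106] ang -0.009 label -3 0.23
tubeD handle frame [0.1049 0.001 ] ang 0.002 label 0 0.25
tubeE handle frame [0.1047 0.1156] ang 0.006 label -6 0.21
t 93.5833
[(array([0.33974701, 0.01604653]), [31.70702362060547, 93.57653045654297]), (array([ 0.30686752, -0.22613628]), [31.350419998168945, 99.09514617919922])] [(array([0.63967285, 0.06852145]), [32.653785705566406, 84.78632354736328])]
```

```bash
cd pics; python3 -c "
import cv2;a=cv2.imread('e0.png');import os
print(os.path.exists('k3.png'))"
```

```text
True
```

View pics/k3.png

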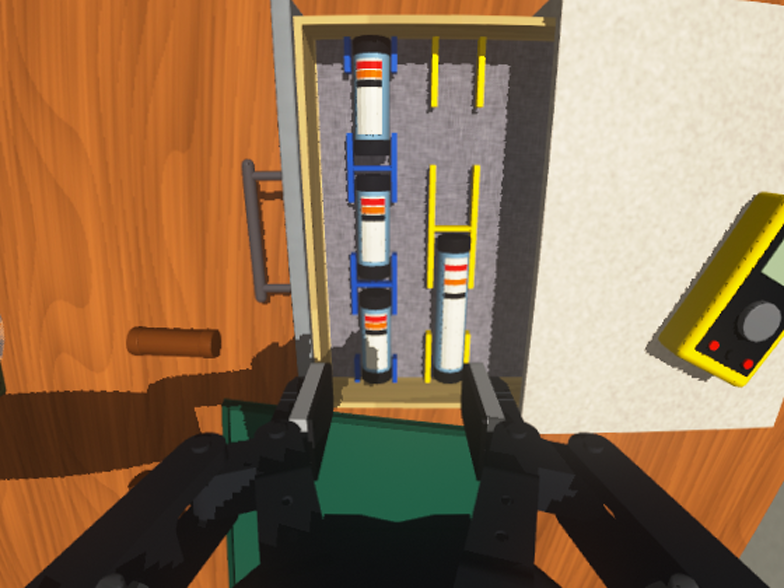

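All four tubes lie label up in their pockets (three blue-row at (373,95), (373,225), (376,335), one yellow-row at (452,305)), and the mat is empty. Next I close the drawer.

Run:
```python
from h import *
env.set_gripper(.28);go([*H,.13],YAW)
print(env.servo_line([*H,.042],feed=.08,stop_force=12))
env.set_gripper(0,grasp_force=30);P=env.observe()["eef_pos"];print(env.observe()["opening"])
e=P[:2]+.206*np.array([np.cos(YAW),np.sin(YAW)])
print(env.servo_line([*e,P[2]],feed=.05,stop_force=18))
o=env.observe();Q=o["eef_pos"];print(P,Q,np.hypot(*(Q-P)[:2]),o["force"],o["t"])
env.set_gripper(.28);env.servo_line([Q[0],Q[1],.15],feed=.15);go([.50,.10,.30],YAW)
t=env.get_image("top");w=env.get_image("wrist");save("f.png",w,s=1.2)
print(env.spot_point("unit_drawer0_handle",t),env.spot_point("unit_drawer0_handle",w),env.spot_point("unit_front",w))
```

```text
False
0.1145153278022989
True
[0.44155076 0.15864768 0.04273835] [0.63452955 0.18412114 0.04274617] 0.19465279135667413 [-1.52134178  0.36229097  4.05400683] 99.9583
[] [{'location': [0.6383, 0.1839, 0.0594], 'confidence': 0.68}] [{'location': [0.6688, 0.1892, -0.0008], 'confidence': 0.82}]
```

View pics/f.png

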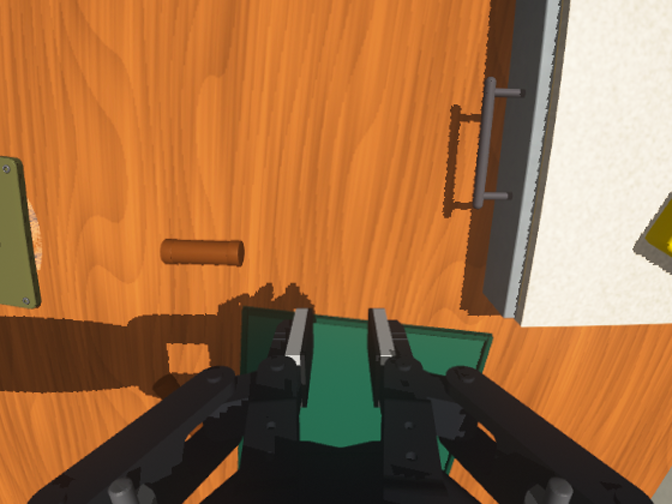

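```bash
python3 -c "
from bench import env
env.wait(.5);print(env.hand_in())"
```

```text
the job is handed in; nothing more can be done
None
```

The job is handed in, with no verdict returned: the four tubes on the mat (one long, three short) are filed label up in their rows, and the drawer is pushed shut against its stop. I kept clear of the parts box and the reel.

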